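# Pair a lab logger with its receiver using a reset stylus

### The arm

A 6-joint arm with a two-finger parallel gripper is mounted at the origin on the work surface. World frame = base frame: x ahead of the robot, y to its left, z up, the work surface at z = 0. Lengths are in m, angles in degrees, forces in N, time in s.
With the tool pointing down it reaches from about 0.3 to 0.75 m from the base axis. Payload 8.5 kg.
Tool frame: the origin (TCP) lies between the finger pads; the fingertips stand 17 mm ahead of it and the grasp point (between the pads) lies 2 mm behind it; z points along the fingers, y is the direction in which the jaws open and shut (so a half turn about z gives the same grasp; the last joint's range is limited). The gripper opens to 85 mm and grips with 20 to 120 N. Pads are 22 mm wide; open, the fingers measure 114 mm over their backs; the gripper's body (76 mm by 85 mm) begins 54 mm behind the grasp point. The pads swing forward as they close: fully open they stand 13 mm farther back than shut.
Start: joints at [-80.518, 21.807, 74.336, -0, 83.858, -12.336], TCP at [0.204, -0.511, 0.222] pointing down, gripper open.
Joint ranges: [-178.18, 178.18], [-50.72, 133.34], [12.68, 142.11], [-81.47, 261.47], [9.98, 163.14], [-165.26, 165.26]. Speed limits (degrees/s): [136.94, 136.94, 180, 180, 180, 180].

### API

Orientations are given as a 3x3 rotation matrix whose columns are the frame's x, y, z axes.
In Python, from rig import readout, eyes, env gives the robot as it stands.
- The arm moves only by the tool arm_command, never from a script. Its argument "rows" is text: rows parted by semicolons, each of 7 numbers parted by spaces: the closure, from 0 (fully open) to 1 (shut), then the shift along the tool's x, y, z in mm, then the turn, a rotation vector about the tool's x, y, z in degrees. In form: grip dx dy dz rx ry rz; .... A call has 1 to 5 rows; each row shifts and turns the commanded pose from where the row before left it, along the tool's axes as they then stand; what a row does not reach is not made up. A row lasts 1/12 s, in which the tool goes at most 41.7 mm and 7.16 degrees, less where a joint would pass 70% of its speed; a pose out of reach is approached as far as the arm can. A call with a gripper value outside its range is refused whole. The fingers move at their own pace and stop on an object; "squeeze" is the grip in N (left out, the last holds). Time passes only in rows, so rows that do not move let the fingers close. It gives the time, the measured TCP pose, the force and the opening at its end, in the units of the state.
- readout.observe(): the state, without advancing time (a new reading comes with each control period).
- eyes.get_image(name): name is "side" or "top"; returns the picture (400x640x3 uint8, red, green, blue); there is no depth.
- eyes.camera_model(name): a dict with "mtx" (3x3 intrinsics, pixels), "view" (4x4, takes a point from world to camera coordinates). Camera axes: x right, y up, looking along -z (the intrinsics and any distortion apply to the point x, -y, -z); pixel columns grow to the right and rows downward; lengths in m; the calibration is good to about 2 mm. A picture is of the moment at which its call begins. camera_model takes no time and is no camera call.
- env.close_job(): hands the job in, once; it reports no verdict.
The state is a dict: "time_s": time; "q": joint angles; "qvel": joint speeds; "joint_efforts": joint torques, N m; "position": TCP position; "tool_rot": TCP orientation; "ft_force": force on the tool from outside, world axes, zero at the start; "wrist_torque": the same for the moment, N m; "grip_width": finger opening in m.
Only numpy, scipy, OpenCV 4.12 (cv2) and the standard library are available. Lean on these libraries where they do the work, as an engineer would, in place of code of your own. Each camera call takes 0.05 s, during which the arm holds its last target. There are 200 camera calls.

### The job

Pair the white handheld logger with its receiver: take the green-handled stylus out of the orange rack, and with its tip push the recessed green button of the logger all the way down and let it spring back, then reach the stylus through the blue-ringed hole of the receiver and push the yellow button inside all the way down. Finish while still gripping the stylus upright and holding that button down (do not let go or put the stylus away). Never press the button in the red-ringed hole, do not force the buttons, and leave the other tools, glassware and the mouse where they are.

Things in the scene. Friction and masses are not known exactly. Their poses are not given: they have to be found in the camera images.
- stylus_grip (a point): centre of the stylus's round green handle (diameter 18, length 60 mm, black band near its top); z points up from tip to handle. Below the handle a steel shaft, diameter 6, length 48 mm; the tip is 78 mm below this point. About 45 g. It starts upright in a hole of the rack, the handle's flat underside on the rack's top, this point 90 mm above the table; lift straight up over 50 mm to clear it
- stylus_tip (a point): the tip (lower end of the steel shaft) of the stylus
- stylus: the whole stylus; origin at its tip, z along it towards the handle's end
- rack: orange rack, fixed, 50 (x) by 170 (y) by 60 mm high; origin at the centre of its underside. Three upright holes (diameter 10, depth 53 mm) at y = -60, 0, +60 mm; which tool stands in which varies. The neighbours' handles (diameter 16 mm) are shorter than the stylus's; fingers closing along the rack's x stay clear of them
- logger: white handheld logger in a grey cradle, fixed, 120 (x) by 74 (y) by 34 mm high; origin at the centre of its underside; small green-black screen on its +x half, grey-ringed hole at x = -30 mm
- wake_hole (a point): centre of the mouth of the logger's grey-ringed round hole (diameter 15 mm) in its level top face, 34 mm above the table; the green button (diameter 12.6 mm) inside has its top 6 mm below this point
- wake (a joint): travel of the logger's green button in m: 0 up, 0.006 fully down, moves straight down; a spring returns it (about 1.5 N to start moving, 5 N fully down, then a hard stop)
- receiver: receiver, fixed box with white top half and grey lower half, 150 (x) by 120 (y) by 70 mm high; origin at the centre of its underside; dark window on its +x half, two holes on its -x half
- pair_hole (a point): centre of the mouth of the receiver's BLUE-ringed round hole (diameter 15 mm) in its level top face, 70 mm above the table, at x = -35, y = +32 mm in the receiver's frame; the yellow button (diameter 12.6 mm) inside has its top 16 mm below this point
- pair (a joint): travel in m of the yellow button in the blue-ringed hole: 0 up, 0.006 fully down, moves straight down; a spring returns it (about 1.5 N to start moving, 5 N fully down, then a hard stop)
- erase_hole (a point): centre of the mouth of the receiver's RED-ringed hole, same size, at x = -35, y = -32 mm in the receiver's frame; not to be used
- erase (a joint): travel in m of the button in the red-ringed hole; must stay at 0
- probe: blue-handled tool standing in the rack (handle 46 mm long), origin at its tip; leave it
- pick: yellow-handled tool standing in the rack (handle 50 mm long), origin at its tip; leave it
- flask: small conical glass flask with cork, 66 mm wide, 90 mm high, origin under its centre; leave it
- mouse: grey computer mouse, 105 by 60 by 30 mm, origin under its centre; leave it
- jar: amber jar with red cap, 56 mm wide, 70 mm high, origin under its centre; leave it
- beaker: glass beaker, 66 mm wide, 85 mm high, origin under its centre; leave it
- reagent: white bottle with blue cap, 44 mm wide, 90 mm high, origin under its centre; leave it
Not all that is in view belongs to the job. Of the things shaped like the stylus, the green one is meant.

How it is judged (in metres and radians):
On the way, in this order (a step that is already met when the one before it is completed fails the run):
1. the stylus is gripped and lifted clear of the rack (height (world z) of stylus_tip above 0.061 m and contact force between the fingers and stylus above 1 N), for 0.05 s.
2. the logger's green button is pushed down (at least 4 of its 6 mm) with the held stylus (value of joint wake above 0.004 m and contact force between stylus and wake above 1.5 N and horizontal distance between stylus_tip and wake_hole below 0.009 m and contact force between the fingers and stylus above 1 N), for 0.1 s.
3. the logger's green button has sprung back up (value of joint wake below 0.001 m), for 0.1 s.
4. the button in the blue-ringed hole is pushed down (at least 4 of its 6 mm) with the held stylus (value of joint pair above 0.004 m and contact force between stylus and pair above 1.5 N and horizontal distance between stylus_tip and pair_hole below 0.009 m and contact force between the fingers and stylus above 1 N), for 0.3 s.
At the end, for the whole second after the job is handed in: The gripped stylus (over 1 N) is at rest, upright within 0.25 rad, its tip within 9 mm of the blue-ringed hole's axis and 14 mm below its mouth, pushing (over 1.5 N) the button there at least 4 of its 6 mm down; the logger's and the red-ringed hole's buttons are up (under 1 mm) (all of step 4 and z of stylus_tip in the frame of receiver below 0.056 m and angle between stylus's own z axis and vertical below 0.25 rad and value of joint each of wake, erase below 0.001 m and linear speed of stylus below 0.02 m/s); the arm keeps its last pose, push and grip.
It fails at once if the button in the red-ringed hole is pressed (over 2 mm) (value of joint erase above 0.002 m).
It fails at once if a button is forced (over 40 N) (contact force between stylus and wake above 40 N or contact force between stylus and pair above 40 N).
It fails at once if another tool, a piece of glassware, a bottle or the mouse is moved by more than 30 mm (distance of any of probe, pick, flask, mouse, jar, beaker, reagent from where it was at the start of the episode above 0.03 m).
It also fails if it takes over 48 s, if anything falls off the work surface, if the arm or the gripper's body presses on something with over 40 N, if the wrist force passes 120 N, or if a joint passes its speed limit or range.

## Working session

There is one attempt and no reset: what is moved stays moved. The work goes in short steps, Python scripts to look and compute and a tool call to move; the robot and the scene stay as the last step left them, time stands still between calls to the robot, and variables do not carry over. Pictures are saved under pics/ and viewed, about 8 in all and at most 12, crops included, and the job is handed in when it is done.

Besides the shell and the picture viewer there is one more tool, called after "Request:" as name(argument=value, ...) on one line, values as JSON. arm_command: Moves the arm, as the interface text tells. Its arguments: {"type":"object","properties":{"rows":{"type":"string"},"squeeze":{"type":"number"}},"required":["rows"]}

```bash
mkdir -p pics; ls; python3 - <<'E'
from rig import readout, eyes, env
import cv2,numpy as np
for n in("side","top"):
    im=eyes.get_image(n); cv2.imwrite(f"pics/{n}0.png",im[:,:,::-1]); m=eyes.camera_model(n); print(n,m)
s=readout.observe();print(s)
E
```

```text
pics
side {'mtx': array([[439.43390528,   0.        , 323.73459946],
       [  0.        , 439.43390528, 201.10220449],
       [  0.        ,   0.        ,   1.        ]]), 'view': array([[-0.80249695, -0.59637601, -0.01828399,  0.4580772 ],
       [ 0.39406464, -0.55277386,  0.73427115, -0.27595516],
       [-0.44800861,  0.58204528,  0.67861003, -0.75445719],
       [ 0.        ,  0.        ,  0.        ,  1.        ]])}
top {'mtx': array([[360.87860445,   0.        , 320.68527269],
       [  0.        , 360.87860445, 202.52093314],
       [  0.        ,   0.        ,   1.        ]]), 'view': array([[ 1.20007841e-01, -9.92772923e-01,  2.03432881e-04,
        -5.83639727e-02],
       [ 9.69505745e-01,  1.17239369e-01,  2.15205808e-01,
        -5.99518916e-01],
       [-2.13674349e-01, -2.56291550e-02,  9.76568696e-01,
        -8.40401563e-01],
       [ 0.00000000e+00,  0.00000000e+00,  0.00000000e+00,
         1.00000000e+00]])}
{'time_s': 0.1, 'q': array([-8.05161161e+01,  2.18390884e+01,  7.43787875e+01,  9.98724536e-04,
        8.38575139e+01, -1.23332252e+01]), 'qvel': array([-0.03794159, -0.02754406, -0.15432964,  0.05828224, -0.01306054,
       -0.0764852 ]), 'joint_efforts': array([ 4.16032097e-03, -4.49216366e+01, -2.31659836e+01, -1.46085699e-04,
        3.59459380e-03, -2.18051667e-06]), 'position': array([ 0.20438522, -0.51032929,  0.22106472]), 'tool_rot': array([[ 9.28375619e-01,  3.71643203e-01, -1.99710326e-04],
       [ 3.71643137e-01, -9.28374756e-01,  1.30067008e-03],
       [ 2.97979171e-04, -1.28173137e-03, -9.99999134e-01]]), 'ft_force': array([ 0.14289607,  0.06775823, -0.67342813]), 'wrist_torque': array([-0.01037894,  0.02746243, -0.04603524]), 'grip_width': 0.08551928011946881}
```

View pics/side0.png

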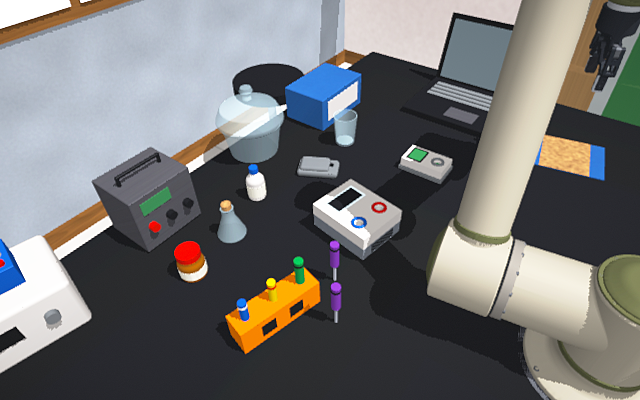

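View pics/top0.png

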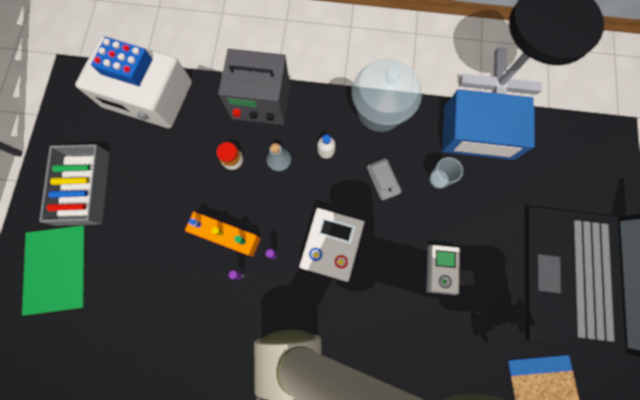

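Side view: the green-handled tool stands at the rack's right end, (299,270). Two purple ones stand loose at (335,255) and (336,300), with yellow at (271,290) and blue at (242,310) in the rack. In the top view the green one is at (240,239), and there is an unrelated green pen in the tray at (70,168). The rack's green handle is the one meant. Next I measure and confirm it in a crop.

```bash
cat > h.py <<'E'
import cv2,numpy as np
from rig import readout, eyes, env
def ray(n,uv):
    m=eyes.camera_model(n);R=m['view'][:3,:3];t=m['view'][:3,3]
    p=np.linalg.inv(m['mtx'])@np.array([uv[0],uv[1],1.]);d=R.T@(p*[1,-1,-1]);return -R.T@t,d/np.linalg.norm(d)
def plane(n,uv,z):
    c,d=ray(n,uv);return c+d*(z-c[2])/d[2]
def tri(a,b):
    (c1,d1),(c2,d2)=ray("side",a),ray("top",b)
    s=np.linalg.lstsq(np.c_[d1,-d2],c2-c1,rcond=None)[0];p,q=c1+s[0]*d1,c2+s[1]*d2
    return (p+q)/2,np.linalg.norm(p-q)
def proj(n,P):
    m=eyes.camera_model(n);c=m['view']@np.r_[P,1];p=m['mtx']@(c[:3]*[1,-1,-1]);return p[:2]/p[2]
def blob(im,box,lo,hi):
    x0,y0,x1,y1=box;h=cv2.cvtColor(im[y0:y1,x0:x1],cv2.COLOR_RGB2HSV)
    k=cv2.inRange(h,np.array(lo),np.array(hi));n,l,s,c=cv2.connectedComponentsWithStats(k)
    i=1+np.argmax(s[1:,4]);return c[i]+[x0,y0],s[i]+[x0,y0,0,0,0],(l==i)
E
python3 - <<'E'
from h import *
S=eyes.get_image("side");T=eyes.get_image("top")
G=((50,100,40),(80,255,255));B=((100,120,60),(125,255,255));Y=((22,150,100),(32,255,255));
R=((0,130,80),(8,255,255));R2=((170,120,80),(180,255,255))
for nm,c,sb,tb in[("green",G,(285,250,315,290),(228,225,250,250)),("yel",Y,(260,275,285,305),(205,222,222,240)),("blueT",B,(230,295,255,325),(183,210,202,232)),
  ("pairring",B,(345,210,372,235),(305,245,325,265)),("erase",R,(365,195,392,220),(330,250,350,272)),("erase2",R2,(365,195,392,220),(330,250,350,272)),("screen",G,(402,142,432,165),(430,245,462,270))]:
    try:
        a,sa,_=blob(S,sb,*c);b,sB,_=blob(T,tb,*c);p,e=tri(a,b)
        print(nm,a.round(1),sa,b.round(1),sB,p.round(4),round(e,4))
        for z in(.07,.034): print('   ',z,plane("side",a,z)[:2].round(4),plane("top",b,z)[:2].round(4))
    except Exception as ex: print(nm,ex)
a=cv2.resize(S[225:355,220:350],None,fx=4,fy=4,interpolation=2)[:,:,::-1]
b=np.vstack([cv2.resize(x,(260,260),interpolation=2) for x in (S[135:190,395:450],T[235:295,420:480])])[:,:,::-1]
cv2.imwrite("pics/c1.png",np.hstack([a,b]))
E
```

```text
green [298.8 269.1] [293 256  12  28 241] [239.  239.4] [235 236   9   8  45] [0.4823 0.1938 0.0963] 0.0026
    0.07 [0.4955 0.1779] [0.4858 0.2007]
    0.034 [0.5151 0.1569] [0.4889 0.2093]
yel [272.8 295.1] [268 288  10  15 104] [215.9 230.8] [211 227  11   9  59] [0.4954 0.2559 0.0782] 0.0078
    0.07 [0.4961 0.2506] [0.4996 0.2606]
    0.034 [0.5158 0.2335] [0.5034 0.2716]
blueT [241.1 302.5] [236 298  11  10  84] [191.5 221. ] [188 219   8   5  28] [0.5108 0.3103 0.1063] 0.0028
    0.07 [0.5312 0.2951] [0.5164 0.3249]
    0.034 [0.5529 0.2805] [0.5208 0.3386]
pairring [358.4 222.1] [351 217  16  11  85] [317.5 255.2] [311 249  11  11  23] [0.4722 0.0067 0.0675] 0.0031
    0.07 [0.4724 0.0094] [0.4707 0.0059]
    0.034 [ 0.4908 -0.021 ] [0.4732 0.0066]
erase [378.8 207.2] [372 202  15  11  78] [340.4 261.8] [335 256  12  12  49] [ 0.4609 -0.0509  0.0724] 0.0013
    0.07 [ 0.4615 -0.0534] [ 0.4616 -0.0507]
    0.034 [ 0.4793 -0.0872] [ 0.4637 -0.0524]
erase2 attempt to get argmax of an empty sequence
screen [417.2 154.3] [408 148  19  14 157] [445.5 258.7] [437 252  18  15 244] [ 0.5025 -0.3138  0.0352] 0.0014
    0.07 [ 0.4835 -0.2699] [ 0.4996 -0.3019]
    0.034 [ 0.5025 -0.3156] [ 0.5033 -0.3139]
```

View pics/c1.png

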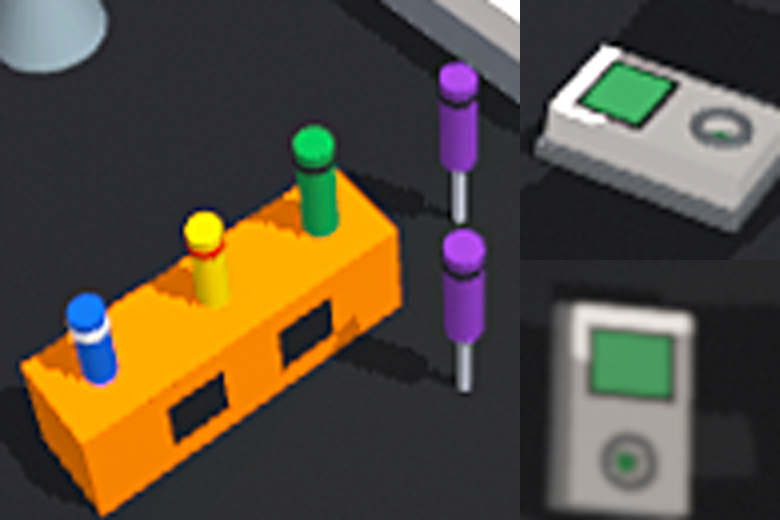

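The crop confirms it: a green handle with a black band near the top, in the rack's right-hand hole. The decoys are the two purple tools. The logger's grey ring is at about side (437,162) and top (445,282).

```bash
python3 - <<'E'
from h import *
S=eyes.get_image("side");T=eyes.get_image("top")
# caps: bright top faces
def cap(im,box,c,f=.85):
    x0,y0,x1,y1=box;b=im[y0:y1,x0:x1];v=cv2.cvtColor(b,cv2.COLOR_RGB2HSV)
    k=cv2.inRange(v,np.array(c[0]),np.array(c[1]))>0
    V=v[...,2]*k; k=V>f*np.percentile(V[k],97); n,l,s,ce=cv2.connectedComponentsWithStats(k.astype(np.uint8));i=1+np.argmax(s[1:,4])
    return ce[i]+[x0,y0],s[i,2:]
G=((50,100,40),(80,255,255));B=((100,120,60),(125,255,255));Y=((22,150,100),(32,255,255));P=((130,80,40),(155,255,255))
for nm,c,sb,tb,z in[("green",G,(285,250,315,290),(228,225,250,250),.12),("yel",Y,(260,275,285,305),(205,222,222,240),.11),("blue",B,(230,295,255,325),(183,210,202,232),.106),
   ("p1",P,(325,235,345,275),(262,245,280,262),.108),("p2",P,(325,278,345,315),(224,266,245,282),.108)]:
    a,sa=cap(S,sb,c);b,sB=cap(T,tb,c);p,e=tri(a,b)
    print(nm,a.round(1),sa,b.round(1),sB,p.round(4),round(e,4),plane("side",a,z)[:2].round(4),plane("top",b,z)[:2].round(4))
# ring: dark grey on logger top
for n,im,box in(("side",S,(426,152,448,172)),("top",T,(434,271,456,293))):
    x0,y0,x1,y1=box;g=cv2.cvtColor(im[y0:y1,x0:x1],cv2.COLOR_RGB2GRAY)
    k=(g<.78*np.percentile(g,80)).astype(np.uint8);n_,l,s,c=cv2.connectedComponentsWithStats(k)
    for i in range(1,n_):
        if s[i,4]>25:
            ct=cv2.findContours((l==i).astype(np.uint8),0,1)[0][0]
            (ex,ey),ax,_=cv2.fitEllipse(ct);uv=[ex+x0,ey+y0];print(n,s[i],np.round(uv,1),np.round(ax,1),plane(n,uv,.034)[:2].round(4))
for n,im,box,c in(("side",S,(345,210,372,235),B),("top",T,(305,245,325,265),((100,60,60),(125,255,255)))):
    _,_,m=blob(im,box,*c);ct=max(cv2.findContours(m.astype(np.uint8),0,1)[0],key=len);(ex,ey),ax,_=cv2.fitEllipse(cv2.convexHull(ct))
    uv=[ex+box[0],ey+box[1]];print('pair',n,np.round(uv,1),np.round(ax,1),plane(n,uv,.07)[:2].round(4))
E
```

```text
green [298.  260.5] [ 9  8 56] [237.7 238.6] [ 6  6 29] [0.4826 0.1923 0.1184] 0.0009 [0.4812 0.1931] [0.4828 0.1921]
yel [274.  295.2] [ 7 15 76] [214.3 230. ] [ 7  7 40] [0.4942 0.2575 0.082 ] 0.0132 [0.4725 0.2684] [0.497  0.2524]
blue [241.1 302.5] [ 9  9 60] [192.  221.4] [ 6  4 20] [0.5107 0.3097 0.1052] 0.0016 [0.5094 0.3097] [0.5113 0.3099]
p1 [334.2 244.2] [ 9  7 49] [269.3 253. ] [ 7  7 40] [0.4588 0.1162 0.1079] 0.0018 [0.4578 0.116 ] [0.4596 0.1167]
p2 [335.5 286.6] [10  8 64] [232.4 274.3] [ 7  7 37] [0.401  0.1929 0.1077] 0.0015 [0.4002 0.1928] [0.4016 0.1932]
side [ 7  0 15  6 48] [442.6 153.7] [ 4.4 15.5] [ 0.4502 -0.3557]
side [ 5  6 13  8 73] [437.1 161.6] [ 7.5 13.1] [ 0.4469 -0.3172]
top [  5   4  13  13 131] [444.8 281.1] [12.1 12.9] [ 0.4478 -0.3147]
pair side [358.3 222.1] [11.2 15.1] [0.4726 0.0095]
pair top [315.3 254. ] [12.4 12.7] [0.473  0.0116]
```

Request:
arm_command(rows="0 26 -27.5 0 0 0 0;0 26 -27.5 0 0 0 0;0 26 -27.5 0 0 0 0;0 26 -27.5 0 0 0 0;0 26 -27.5 0 0 0 0", squeeze=40)

```text
time_s: 0.72
position: [0.2742, -0.3329, 0.2216]
tool_rot: [[0.929, 0.371, 0.0], [0.371, -0.929, 0.0], [0.0, -0.0, -1.0]]
ft_force: [0.7, -0.4, 0.2]
grip_width: 0.0852
```

Request:
arm_command(rows="0 26 -27.5 0 0 0 0;0 26 -27.5 0 0 0 0;0 26 -27.5 0 0 0 0;0 26 -27.5 0 0 0 0;0 26 -27.5 0 0 0 0")

```text
time_s: 1.13
position: [0.3438, -0.1569, 0.2218]
tool_rot: [[0.929, 0.371, 0.0], [0.371, -0.929, -0.0], [0.0, 0.0, -1.0]]
ft_force: [1.0, -0.1, 0.7]
grip_width: 0.0854
```

Request:
arm_command(rows="0 26 -27.5 0 0 0 0;0 26 -27.5 0 0 0 0;0 26 -27.5 0 0 0 0;0 26 -27.5 0 0 0 0;0 26 -27.5 0 0 0 0")

```text
time_s: 1.55
position: [0.4134, 0.0193, 0.2218]
tool_rot: [[0.928, 0.372, 0.001], [0.372, -0.928, -0.0], [0.0, 0.0, -1.0]]
ft_force: [0.4, -0.6, 0.3]
grip_width: 0.0855
```

Request:
arm_command(rows="0 26 -27.5 0 0 0 0;0 26 -27.5 0 0 0 0;0 26 -27.5 0 0 0 0;0 26 -27.5 0 0 0 0;0 26 -27.5 0 0 0 0")

```text
time_s: 1.97
position: [0.483, 0.1954, 0.2216]
tool_rot: [[0.928, 0.372, 0.0], [0.372, -0.928, -0.0], [0.0, 0.0, -1.0]]
ft_force: [0.7, -0.3, -0.4]
grip_width: 0.0856
```

Request:
arm_command(rows="0 0 0 0 0 0 -7;0 0 0 0 0 0 -7;0 0 0 0 0 0 -7;0 0 0 0 0 0 -7;0 0 0 0 0 0 -7")

```text
time_s: 2.38
position: [0.4827, 0.1934, 0.2215]
tool_rot: [[0.542, 0.84, -0.0], [0.84, -0.542, -0.0], [-0.0, -0.0, -1.0]]
ft_force: [-0.1, -0.2, 0.0]
grip_width: 0.0853
```

Request:
arm_command(rows="0 0 0 0 0 0 -7;0 0 0 0 0 0 -7;0 0 0 0 0 0 -5.5;0 0 0 0 0 0 0")

```text
time_s: 2.72
position: [0.4827, 0.1933, 0.2216]
tool_rot: [[0.233, 0.972, -0.0], [0.972, -0.233, 0.0], [-0.0, -0.0, -1.0]]
ft_force: [0.2, -0.1, 0.0]
grip_width: 0.0854
```

Request:
arm_command(rows="0 -1 0 35 0 0 0;0 0 0 35 0 0 0;0 0 0 30 0 0 0;0 0 0 20 0 0 0;0 0 0 7.5 0 0 0")

```text
time_s: 3.13
position: [0.4811, 0.192, 0.0913]
tool_rot: [[0.24, 0.971, -0.005], [0.971, -0.24, -0.001], [-0.002, -0.005, -1.0]]
ft_force: [0.8, 0.5, -0.8]
grip_width: 0.0852
```

Request:
arm_command(rows="1 0 0 0 0 0 0;1 0 0 0 0 0 0;1 0 0 0 0 0 0;1 0 0 0 0 0 0;1 0 0 0 0 0 0")

```text
time_s: 3.55
position: [0.483, 0.1924, 0.0952]
tool_rot: [[0.237, 0.972, 0.002], [0.972, -0.237, 0.0], [0.001, 0.002, -1.0]]
ft_force: [-0.0, 0.2, -0.6]
grip_width: 0.0256
```

Request:
arm_command(rows="1 0 0 0 0 0 0;1 0 0 0 0 0 0;1 0 0 0 0 0 0;1 0 0 0 0 0 0;1 0 0 0 0 0 0")

```text
time_s: 3.97
position: [0.483, 0.1924, 0.095]
tool_rot: [[0.237, 0.972, 0.002], [0.972, -0.237, 0.0], [0.001, 0.002, -1.0]]
ft_force: [0.1, 0.0, 5.2]
grip_width: 0.0166
```

Request:
arm_command(rows="1 0 0 0 0 0 0;1 0 0 -10 0 0 0;1 0 0 -15 0 0 0;1 0 0 -20 0 0 0;1 0 0 -20 0 0 0", squeeze=60)

```text
time_s: 4.38
position: [0.4821, 0.1923, 0.1597]
tool_rot: [[0.237, 0.972, -0.001], [0.972, -0.237, -0.0], [-0.0, -0.001, -1.0]]
ft_force: [0.4, -0.1, -0.3]
grip_width: 0.0156
```

Request:
arm_command(rows="1 0 0 -20 0 0 0;1 0 0 -20 0 0 0;1 0 0 -15 0 0 0;1 0 0 0 0 0 0;1 0 0 0 0 0 0")

```text
time_s: 4.8
position: [0.4825, 0.1923, 0.2142]
tool_rot: [[0.237, 0.972, 0.001], [0.972, -0.237, 0.0], [0.0, 0.001, -1.0]]
ft_force: [0.4, 0.6, -0.8]
grip_width: 0.0155
```

```bash
python3 - <<'E'
from h import *
s=readout.observe();print(s['position'],s['grip_width'],s['ft_force'])
S=eyes.get_image("side");T=eyes.get_image("top");p=s['position']
o=[]
for n,im in(("side",S),("top",T)):
    u,v=proj(n,p-[0,0,.03]).astype(int);print(n,u,v)
    k=60 if n=="side" else 45
    o.append(cv2.resize(im[max(v-k,0):v+k,u-k:u+k],(390,390),interpolation=2))
cv2.imwrite("pics/c2.png",np.hstack(o)[:,:,::-1])
E
```

```text
[0.48246991 0.19233335 0.21417346] 0.015465126882724445 [ 0.38065841  0.64544118 -0.81989293]
side 295 235
top 230 235
```

View pics/c2.png

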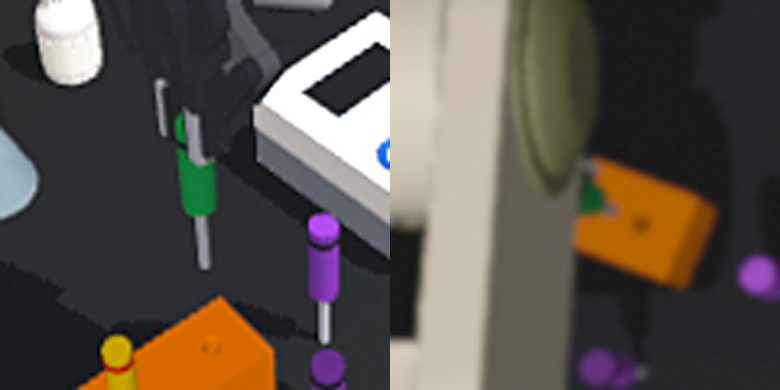

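The stylus is out of the rack and in the fingers. Its tip is at side (298,257) and top (236,239), and it looks slightly tilted, so I'll measure that.

```bash
python3 - <<'E'
from h import *
S=eyes.get_image("side");T=eyes.get_image("top");p=readout.observe()['position']
a,b=(298.3,257.6),(235.8,238.9)
t,e=tri(a,b);print("tip",t,e,t-p)
for z in(.127,.131,.135):print(z,plane("side",a,z),plane("top",b,z))
# expected if vertical under TCP
for dz in(-.005+.03,-.035,-.083):print(proj("side",p+[0,0,dz]),proj("top",p+[0,0,dz]))
c,s,m=blob(S,(285,205,315,250),(50,100,30),(80,255,255));print(c,s)
ys,xs=np.nonzero(m)
for y in np.unique(ys):print(y+205,xs[ys==y].min()+285,xs[ys==y].max()+285,end=' | ')
print()
for y in range(240,262):print(y,S[y,292:306].mean(-1).astype(int))
E
```

```text
tip [0.48017732 0.19368538 0.12946895] 0.0012897924453768382 [-0.00189198  0.00146884 -0.08349456]
0.127 [0.48097344 0.1919285  0.127     ] [0.48095649 0.19463848 0.127     ]
0.131 [0.47867386 0.19439732 0.131     ] [0.48060504 0.19364749 0.131     ]
0.135 [0.47637429 0.19686615 0.135     ] [0.48025359 0.1926565  0.135     ]
[293.62251576 212.14138761] [224.26352193 231.95969756]
[295.93775035 237.7727319 ] [231.55216003 235.7488513 ]
[297.61372498 256.32699977] [236.63438392 238.39095363]
[295.43229167 232.0625    ] [289 221  13  21 192]
221 289 292 | 222 289 292 | 223 290 292 | 224 290 300 | 225 290 300 | 226 290 300 | 227 290 301 | 228 290 301 | 229 290 301 | 230 291 301 | 231 291 301 | 232 291 301 | 233 291 301 | 234 291 301 | 235 291 301 | 236 291 301 | 237 291 301 | 238 291 301 | 239 292 301 | 240 292 300 | 241 293 299 | 
240 [60 67 68 67 66 65 65 65 61 52 46 45 47 47]
241 [50 62 65 74 75 86 73 62 52 46 46 45 47 46]
242 [ 46  42  48  90 119 132 102  53  42  46  46  46  47  47]
243 [ 46  45  37  89 147 155 135  67  41  45  46  46  47  46]
244 [ 46  46  39  71 140 152 148  75  38
[... 319 characters left out ...]
 46  46  46]
250 [ 47  47  44  32 133 153 151  96  48  44  46  47  47  48]
251 [ 46  47  44  32 131 152 153  99  49  45  45  47  47  46]
252 [ 47  46  44  35 120 150 153 105  53  42  46  46  46  46]
253 [ 46  46  44  35  99 148 152 116  57  41  46  47  46  47]
254 [ 47  47  45  37  89 147 153 126  62  40  46  48  46  47]
255 [ 47  46  44  38  72 144 154 141  71  40  46  47  47  46]
256 [ 47  46  45  41  69 146 158 147  73  41  46  46  47  46]
257 [ 47  47  45  43  58 129 143 126  65  43  46  47  46  47]
258 [46 47 46 45 39 76 84 59 43 44 46 46 46 47]
259 [46 47 47 46 45 41 40 42 44 46 47 46 46 47]
260 [46 45 46 47 47 45 46 45 46 47 46 46 47 45]
261 [47 46 46 46 48 47 47 47 46 46 47 46 47 47]
```

The tip sits on the TCP axis to within about 1 mm, and the stylus is upright. On to the logger.

Request:
arm_command(rows="1 -20 3.4 0 0 0 0;1 -34 5.9 0 0 0 0;1 -36 6.2 0 0 0 0;1 -36 6.2 0 0 0 0;1 -36 6.2 0 0 0 0")

```text
time_s: 5.42
position: [0.4706, 0.0269, 0.2134]
tool_rot: [[0.236, 0.972, -0.001], [0.972, -0.236, 0.0], [-0.0, -0.001, -1.0]]
ft_force: [0.6, 0.6, -0.8]
grip_width: 0.0154
```

Request:
arm_command(rows="1 -36 6.2 0 0 0 0;1 -36 6.2 0 0 0 0;1 -36 6.2 0 0 0 0;1 -36 6.2 0 0 0 0;1 -36 6.2 0 0 0 0")

```text
time_s: 5.83
position: [0.4582, -0.1556, 0.2135]
tool_rot: [[0.237, 0.972, -0.001], [0.972, -0.237, 0.001], [0.0, -0.001, -1.0]]
ft_force: [1.0, 0.5, -0.1]
grip_width: 0.0154
```

Request:
arm_command(rows="1 -36 6.2 0 0 0 0;1 -36 6.2 0 0 0 0;1 -36 6.2 0 0 0 0;1 -30 5 0 0 0 0;1 -22 4.1 0 0 0 0")

```text
time_s: 6.25
position: [0.4471, -0.3185, 0.213]
tool_rot: [[0.238, 0.971, -0.001], [0.971, -0.238, 0.001], [0.001, -0.001, -1.0]]
ft_force: [0.1, 0.5, -0.3]
grip_width: 0.0152
```

Request:
arm_command(rows="1 0 0 20 0 0 0;1 0 0 30 0 0 0;1 0 0 22 0 0 0;1 0 0 10 0 0 0;1 0 0 0 0 0 0")

```text
time_s: 6.67
position: [0.4471, -0.3151, 0.1297]
tool_rot: [[0.237, 0.972, -0.004], [0.972, -0.237, 0.004], [0.003, -0.004, -1.0]]
ft_force: [0.6, -0.2, -0.3]
grip_width: 0.0151
```

```bash
python3 - <<'E'
from h import *
s=readout.observe();print(s['position'],s['grip_width'],s['ft_force'])
S=eyes.get_image("side");T=eyes.get_image("top");p=s['position']
o=[]
for n,im,k in(("side",S,36),("top",T,36)):
    u,v=proj(n,[.4475,-.316,.045]).astype(int);print(n,u,v,'tip exp',proj(n,p-[0,0,.083]),'hole',proj(n,[.4475,-.316,.034]))
    o.append(cv2.resize(im[max(v-k,0):v+k,u-k:u+k],(390,390),interpolation=2))
cv2.imwrite("pics/c3.png",np.hstack(o)[:,:,::-1])
E
```

```text
[ 0.4470798  -0.31507343  0.12968368] 0.015137130465074786 [ 0.62009088 -0.21861569 -0.34450877]
side 437 158 tip exp [437.45767549 157.94516253] hole [436.68241122 161.70713833]
top 446 281 tip exp [446.70720392 281.45051788] hole [445.34357745 281.33245488]
```

View pics/c3.png

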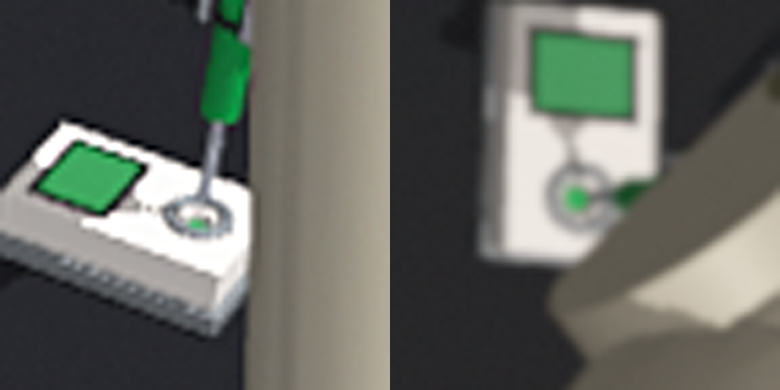

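The tip is over the ring in the side view, at about (438,159) with the ring at (437,162). The top view is unclear, so I'll zoom in once.

```bash
python3 - <<'E'
from h import *
p=readout.observe()['position'];print(p)
S=eyes.get_image("side");T=eyes.get_image("top")
o=[cv2.resize(im[v-14:v+14,u-14:u+14],(392,392),interpolation=cv2.INTER_NEAREST) for im,u,v in((S,438,158),(T,447,281))]
cv2.imwrite("pics/c4.png",np.hstack(o)[:,:,::-1])
print(proj("side",p-[0,0,.083]),proj("top",p-[0,0,.083]),proj("top",p-[0,0,.035]))
E
```

```text
[ 0.44823211 -0.31614424  0.13269491]
[437.41505047 156.61526874] [447.59037103 281.02202246] [454.73875574 280.96429204]
```

View pics/c4.png

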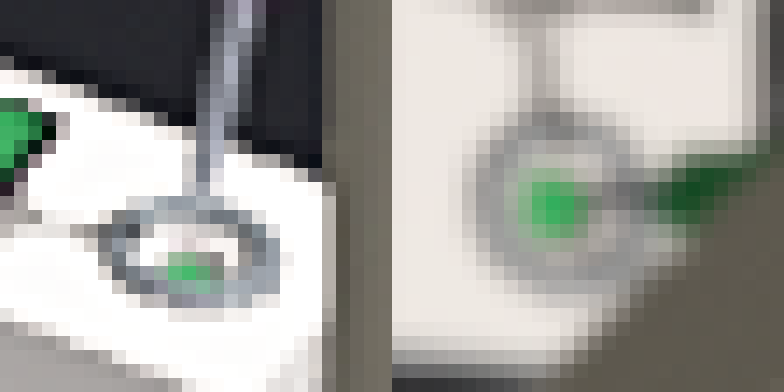

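The tip is centred over the grey-ringed hole within about 2 mm in both views. I'll descend while watching the force.

Request:
arm_command(rows="1 0 0 10 0 0 0;1 0 0 8 0 0 0;1 0 0 2 0 0 0;1 0 0 0 0 0 0;1 0 0 0 0 0 0")

```text
time_s: 7.28
position: [0.4479, -0.3159, 0.112]
tool_rot: [[0.237, 0.972, -0.0], [0.972, -0.237, 0.0], [0.0, -0.0, -1.0]]
ft_force: [0.8, 0.1, 0.6]
grip_width: 0.0158
```

Request:
arm_command(rows="1 0 0 1.5 0 0 0;1 0 0 1.5 0 0 0;1 0 0 0 0 0 0;1 0 0 0 0 0 0")

```text
time_s: 7.62
position: [0.4481, -0.3161, 0.1094]
tool_rot: [[0.237, 0.972, 0.0], [0.972, -0.237, -0.0], [-0.0, 0.001, -1.0]]
ft_force: [0.3, -0.6, 2.0]
grip_width: 0.0154
```

Request:
arm_command(rows="1 0 0 1 0 0 0;1 0 0 1 0 0 0;1 0 0 0 0 0 0;1 0 0 0 0 0 0")

```text
time_s: 7.95
position: [0.448, -0.316, 0.1073]
tool_rot: [[0.236, 0.972, 0.0], [0.972, -0.236, -0.0], [-0.0, 0.0, -1.0]]
ft_force: [0.5, -1.1, 3.5]
grip_width: 0.0155
```

Request:
arm_command(rows="1 0 0 1 0 0 0;1 0 0 0.7 0 0 0;1 0 0 0 0 0 0;1 0 0 0 0 0 0")

```text
time_s: 8.28
position: [0.448, -0.316, 0.1055]
tool_rot: [[0.237, 0.972, 0.0], [0.972, -0.237, -0.0], [-0.0, 0.0, -1.0]]
ft_force: [0.5, -0.3, 4.4]
grip_width: 0.0155
```

Request:
arm_command(rows="1 0 0 0.7 0 0 0;1 0 0 0.5 0 0 0;1 0 0 0 0 0 0;1 0 0 0 0 0 0")

```text
time_s: 8.62
position: [0.448, -0.3162, 0.1049]
tool_rot: [[0.236, 0.972, 0.001], [0.972, -0.236, -0.001], [-0.001, 0.001, -1.0]]
ft_force: [-0.2, -0.4, 8.9]
grip_width: 0.015
```

Hard stop reached: force jumped to 8.9 N at TCP z = 0.105, so the tip is at 22 mm as expected. Releasing and moving to the receiver.

Request:
arm_command(rows="1 0 0 -10 0 0 0;1 0 0 -20 0 0 0;1 0 0 -30 0 0 0;1 0 0 -25 0 0 0;1 0 0 -12 0 0 0")

```text
time_s: 9.03
position: [0.4482, -0.3162, 0.2044]
tool_rot: [[0.236, 0.972, 0.002], [0.972, -0.236, -0.002], [-0.002, 0.003, -1.0]]
ft_force: [-0.3, 0.4, 0.7]
grip_width: 0.0154
```

Request:
arm_command(rows="1 20 -3.3 0 0 0 0;1 34 -5.6 0 0 0 0;1 36 -5.9 0 0 0 0;1 36 -5.9 0 0 0 0;1 36 -5.9 0 0 0 0")

```text
time_s: 9.45
position: [0.4597, -0.1505, 0.2011]
tool_rot: [[0.237, 0.971, -0.001], [0.971, -0.237, 0.001], [0.0, -0.001, -1.0]]
ft_force: [-0.2, -0.1, -0.8]
grip_width: 0.0155
```

Request:
arm_command(rows="1 36 -5.9 0 0 0 0;1 36 -5.9 0 0 0 0;1 36 -5.9 0 0 0 0;1 33 -5.6 0 0 0 0;1 20 -3.4 0 0 0 0")

```text
time_s: 9.87
position: [0.4717, 0.0135, 0.2013]
tool_rot: [[0.235, 0.972, -0.001], [0.972, -0.235, 0.001], [0.0, -0.002, -1.0]]
ft_force: [-0.0, 0.3, -0.2]
grip_width: 0.0151
```

Request:
arm_command(rows="1 0 0 12 0 0 0;1 0 0 12 0 0 0;1 0 0 6 0 0 0;1 0 0 0 0 0 0;1 0 0 0 0 0 0")

```text
time_s: 10.28
position: [0.4724, 0.0103, 0.1713]
tool_rot: [[0.237, 0.972, -0.001], [0.972, -0.237, 0.0], [0.0, -0.001, -1.0]]
ft_force: [0.2, 0.8, 0.5]
grip_width: 0.0155
```

```bash
python3 - <<'E'
from h import *
s=readout.observe();p=s['position'];print(p,s['grip_width'],s['ft_force'])
S=eyes.get_image("side");T=eyes.get_image("top");H=[.4728,.0105,.07]
o=[]
for n,im in(("side",S),("top",T)):
    u,v=proj(n,H).round().astype(int);v-=4;print(n,'origin',u-20,v-20,'tip exp',proj(n,p-[0,0,.083]),'hole',proj(n,H))
    o.append(cv2.resize(im[v-20:v+20,u-20:u+20],(400,400),interpolation=cv2.INTER_NEAREST))
cv2.imwrite("pics/c5.png",np.hstack(o)[:,:,::-1])
E
```

```text
[0.47240088 0.01033596 0.17131883] 0.015524049900705885 [0.15121135 0.77389892 0.45644738]
side origin 338 198 tip exp [358.49205609 216.07086995] hole [357.97540169 222.31000995]
top origin 296 230 tip exp [315.65809087 253.70002499] hole [315.71254333 254.1076143 ]
```

View pics/c5.png

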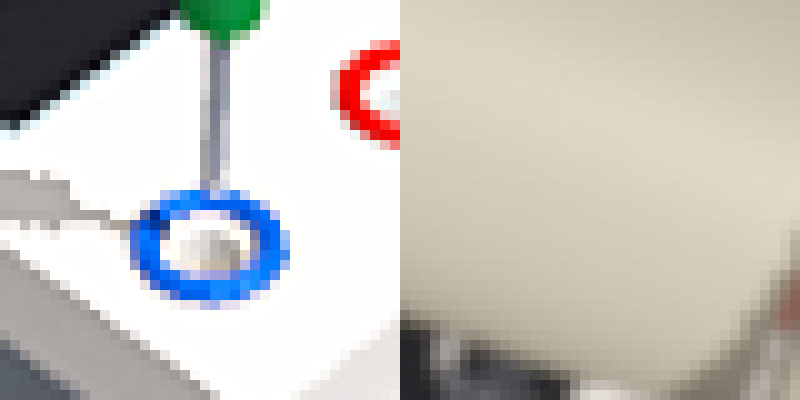

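Side view: the tip at (359,217) is directly above the blue ring at (359,222.6). The top camera is blocked by the arm. Descending.

Request:
arm_command(rows="1 0 0 8 0 0 0;1 0 0 8 0 0 0;1 0 0 8 0 0 0;1 0 0 7 0 0 0;1 0 0 0 0 0 0")

```text
time_s: 10.8
position: [0.4717, 0.0106, 0.1385]
tool_rot: [[0.237, 0.972, -0.003], [0.972, -0.237, 0.001], [0.0, -0.003, -1.0]]
ft_force: [0.0, 0.4, 0.3]
grip_width: 0.0153
```

Request:
arm_command(rows="1 0 0 1.5 0 0 0;1 0 0 1.5 0 0 0;1 0 0 1.5 0 0 0;1 0 0 0 0 0 0;1 0 0 0 0 0 0")

```text
time_s: 11.22
position: [0.4727, 0.0105, 0.136]
tool_rot: [[0.237, 0.972, 0.001], [0.972, -0.237, -0.0], [-0.0, 0.001, -1.0]]
ft_force: [-0.6, -0.9, 2.8]
grip_width: 0.0153
```

Request:
arm_command(rows="1 0 0 1.2 0 0 0;1 0 0 1.2 0 0 0;1 0 0 0 0 0 0;1 0 0 0 0 0 0")

```text
time_s: 11.55
position: [0.4728, 0.0104, 0.1335]
tool_rot: [[0.237, 0.972, 0.001], [0.972, -0.237, -0.0], [0.0, 0.001, -1.0]]
ft_force: [0.3, 0.3, 2.2]
grip_width: 0.015
```

Request:
arm_command(rows="1 0 0 1.2 0 0 0;1 0 0 0.8 0 0 0;1 0 0 0 0 0 0;1 0 0 0 0 0 0")

```text
time_s: 11.88
position: [0.4727, 0.0105, 0.1314]
tool_rot: [[0.237, 0.972, 0.001], [0.972, -0.237, -0.0], [0.0, 0.001, -1.0]]
ft_force: [0.7, 0.1, 4.6]
grip_width: 0.0154
```

Request:
arm_command(rows="1 0 0 0.6 0 0 0;1 0 0 0.5 0 0 0;1 0 0 0 0 0 0;1 0 0 0 0 0 0;1 0 0 0 0 0 0")

```text
time_s: 12.3
position: [0.4728, 0.0105, 0.1308]
tool_rot: [[0.237, 0.972, 0.001], [0.972, -0.237, -0.0], [0.0, 0.001, -1.0]]
ft_force: [-0.0, -0.2, 9.5]
grip_width: 0.0155
```

Hard stop reached with 9.5 N on the button. I'll check once with a settled picture, then hand in.

Request:
arm_command(rows="1 0 0 0 0 0 0;1 0 0 0 0 0 0;1 0 0 0 0 0 0;1 0 0 0 0 0 0;1 0 0 0 0 0 0")

```text
time_s: 12.72
position: [0.4728, 0.0104, 0.1308]
tool_rot: [[0.237, 0.972, 0.001], [0.972, -0.237, -0.0], [0.0, 0.001, -1.0]]
ft_force: [-0.6, 0.3, 9.5]
grip_width: 0.0152
```

```bash
python3 - <<'E'
from h import *
S=eyes.get_image("side");cv2.imwrite("pics/c6.png",cv2.resize(S[130:260,280:460],None,fx=4,fy=4,interpolation=2)[:,:,::-1])
s=readout.observe();print(s['position'],s['grip_width'],s['ft_force'])
E
```

```text
[0.47285894 0.01045429 0.13080765] 0.015196994843845534 [-0.40243109  0.74954466  9.74395652]
```

View pics/c6.png

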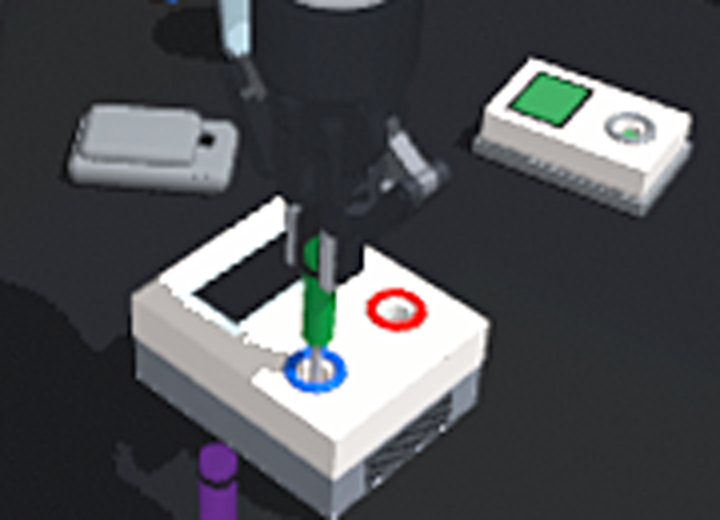

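The stylus is upright in the blue-ringed hole (crop (315,370)), still gripped. The red-ringed hole is untouched and the logger's green button is visible again in its ring.

```bash
python3 -c "
from rig import env
print(env.close_job())"
```

```text
the job is handed in; nothing more can be done
None
```

The job is handed in at about 13 s of robot time, with the arm still gripping the stylus and holding the yellow button down. The hand-in gave no verdict.

- **Stylus:** I lifted the green-handled stylus straight out of the rack. After the lift, its tip was within about 1–2 mm of the gripper axis.
- **Logger button:** I pushed it to its hard stop, where the force reached 8.9 N, then released it. The last picture shows the green button visible in its ring again, but I could not measure its travel directly.
- **Receiver button:** I pushed the yellow button through the blue-ringed hole to its hard stop. At the end the force was steady at about 9.7 N, the stylus was upright, and the tip was at about 48 mm height (22 mm below the hole's mouth).
- **Red-ringed hole:** The arm only passed above it, and I saw no sign of contact.

The arm blocked the top camera at the receiver, so that alignment rests on the side view, earlier two-view measurements and the measured force. I did not re-measure the other tools and glassware at the end, but no contact force showed on the way.

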